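# Clear the glasses-fitting table

## Robot

A 7-joint arm with a two-finger parallel gripper is mounted at the origin on the work surface. World frame = base frame: x ahead of the robot, y to its left, z up, the work surface at z = 0. Lengths are in mm, angles in degrees, forces in N, time in s.
With the tool pointing down it reaches from about 425 to 875 mm from the base axis. Payload 8.4 kg.
Tool frame: the origin (TCP) lies midway between the tips of the shut fingers; the grasp point (between the pads) lies 19 mm behind it; z points along the fingers, y is the direction in which the jaws open and shut (so a half turn about z gives the same grasp; the last joint's range is limited). The gripper opens to 85 mm and grips with 20 to 120 N. Pads are 22 mm wide; open, the fingers measure 114 mm over their backs; the gripper's body (76 mm by 85 mm) begins 54 mm behind the grasp point. The pads swing forward as they close: fully open they stand 13 mm farther back than shut.
Start: joints at [69.259, 19.091, 2.286, 83.961, -0.768, 76.965, -3.352], TCP at [168.839, -627.66, 231.308] pointing down, gripper open.
Joint ranges: [-147.57, 147.57], [-21.85, 119.76], [-74.77, 79.35], [14.55, 137.4], [-85.83, 265.84], [4.83, 119.75], [-152.11, 152.11]. Speed limits (degrees/s): [127.2, 127.2, 159.86, 159.86, 180, 180, 180].

## Interface

Orientations are given as [roll, pitch, yaw] about the fixed x, y, z axes, in that order (R = Rz(yaw) Ry(pitch) Rx(roll)).
In Python, from plant import sense, capture, get_calibration, finish_job, search_frame, trace gives the robot as it stands. The module is installed in compiled form; this text tells all that it offers.
- The arm moves only by the shell command python3 -m inch 'ROWS'. ROWS is JSON, a list of rows, each a list of 7 numbers: the shift along the tool's x, y, z normalised to -1 to 1, where 1 is 20 cm, then the turn, a rotation vector about the tool's x, y, z normalised to -1 to 1, where 1 is 360 degrees, then the opening in per cent of the stroke, from 0 (shut) to 100 (fully open). A call has 1 to 5 rows; each row is the pose to reach, as a shift and turn from the pose commanded when the call began, along the tool's axes at that moment, turning the shorter way round; what a row does not reach only later rows make up. A row lasts 1/8 s, in which the tool goes at most 62.5 mm and 10.7 degrees, less where a joint would pass 70% of its speed; a pose out of reach is approached as far as the arm can. A call with a number of a shift or a turn outside -1 to 1 is refused whole. A call with a gripper value outside its range is refused whole. The fingers move at their own pace and stop on an object; the grip force is fixed at half the most. Time passes only in rows, so rows that repeat a pose let the fingers close. It gives the time, the measured TCP pose, the force and the opening at its end, in the units of the state.
- sense(): the state, without advancing time (a new reading comes with each control period).
- capture(name): name is "side" or "top" or "wrist"; returns the picture (400x640x3 uint8, red, green, blue); there is no depth.
- get_calibration(name): a dict with "vertical_fov" (degrees; the focal length in pixels is half the picture's height over the tangent of half this angle, whatever the lens; pixels are square), "cx", "cy" (the principal point, pixels), "R" (3x3) and "t" (3): a world point X has camera coordinates R X + t; the wrist camera has in their place "mount" (4x4, takes a point from camera to tool coordinates, whose origin is the TCP and whose axes are the flange's). Camera axes: x right, y down, z forward; pixel columns grow to the right and rows downward; lengths in mm; the calibration is good to about 2 mm. A picture is of the moment at which its call begins: read the wrist's pose just before it. get_calibration takes no time and is no camera call.
- finish_job(): hands the job in, once; it reports no verdict.
Trained networks look in the newest picture that a camera, given by its name, has taken for a name from the list of things; names that differ only in an ending like _2 or _b are one class to them, and where a whole thing is asked for, a point or a joint stands for the part that bears it (a point fixed in the world has none). Each returns a list of dicts, best first, with "p" (0 to 1); they miss things now and then, are a little off and sometimes report something else, mostly with a low value. They report only what shows in the picture. A call takes as long as a camera call.
- search_frame(query, camera): "xyz" ([x, y, z] in mm, in world coordinates, good to about 4 mm: the middle of the surface that is visible of it).
- trace(query, camera): "pixels" (400x640 bool, what is visible of it).
The state is a dict: "time_s": time; "qpos": joint angles; "qvel": joint speeds; "joint_efforts": joint torques, N m; "position": TCP position; "tool_rot": TCP orientation; "ft_force": force on the tool from outside, world axes, zero at the start; "wrist_torque": the same for the moment, N m; "finger_gap": finger opening in mm.
Only numpy, scipy, OpenCV 4.12 (cv2) and the standard library are available. Lean on these libraries where they do the work, as an engineer would, in place of code of your own. Each camera call takes 0.05 s, during which the arm holds its last target.

## Task

Clear the fitting table by putting each thing where its kind belongs: lay both spectacle cases flat on the floor of the wide shallow tray, stand one slim lens-cleaner bottle upright in each pocket of the slotted two-pocket basket, and stand the carton of lens wipes upright in the small plain tub. Set things down rather than dropping them, and leave the fat pump bottle and the pen cup standing where they are.

Things in the scene. Friction and masses are not known exactly. Their poses are not given: they have to be found in the camera images.
- case_a: hard spectacle case, dark grey-black, a long oblong with rounded edges (edge radius 10 mm), 142 mm long (its x axis) x 52 mm wide (y) x 36 mm high (z), about 0.1 kg, lying flat. The two cases are alike. Origin: centre of its underside, z up
- case_b: hard spectacle case, dark grey-black, a long oblong with rounded edges (edge radius 10 mm), 142 mm long (its x axis) x 52 mm wide (y) x 36 mm high (z), about 0.1 kg, lying flat. The two cases are alike. Origin: centre of its underside, z up
- bottle_a: slim lens-cleaner bottle standing upright: pale round body 36 mm in diameter up to 85 mm height, then a shoulder and a grey cap 23 mm in diameter from 98 to 120 mm, about 0.07 kg. The two are alike. Origin: centre of its underside; z is its axis, upward
- bottle_b: slim lens-cleaner bottle standing upright: pale round body 36 mm in diameter up to 85 mm height, then a shoulder and a grey cap 23 mm in diameter from 98 to 120 mm, about 0.07 kg. The two are alike. Origin: centre of its underside; z is its axis, upward
- carton: small square-edged cardboard carton of lens wipes, 80 mm (x) x 52 mm (y) x 65 mm high (z), about 0.12 kg, standing upright. Origin: centre of its underside, z up
- tray: the largest container: wide shallow open tray (blue plastic), outside 172 mm (x) x 202 mm (y) x 25 mm high, walls and floor 3 mm thick, so inside 166 x 196 mm: the two cases fit flat, side by side, both along x, 45 mm either side of the middle in y. Origin: centre of its underside, z up. Fixed to the table, cannot be pushed.
- basket: slotted two-pocket basket (white plastic), outside 72 mm (x) x 138 mm (y) x 45 mm high, walls, floor and one middle divider 4 mm thick; the divider runs along x at y = 0, full height, leaving two pockets, each 64 mm (x) x 63 mm (y), centred at y = +33.5 mm and y = -33.5 mm. Origin: centre of its underside, z up. Fixed to the table, cannot be pushed.
- tub: small plain one-compartment tub (grey plastic), outside 112 mm (x) x 86 mm (y) x 38 mm high, walls and floor 4 mm thick, inside 104 x 78 mm. Origin: centre of its underside, z up. Fixed to the table, cannot be pushed.
- pump: bystander: fat hand-gel pump bottle, 62 mm in diameter, 135 mm tall with its pump head, loose; not to be moved. Origin: centre of its underside
- pencup: bystander: dark round metal cup 72 mm in diameter, 85 mm high, with pens up to 140 mm high that lean a little over its rim, loose; not to be moved. Origin: centre of its underside

How it is judged (in metres and radians):
At the end, for the whole second after the job is handed in: Both cases flat on the tray floor (underside under 10 mm above the tray's), one bottle on the floor of each basket pocket, either in either, carton on the tub floor (undersides under 12 mm above the container's); all upright within 0.12 rad, released, at rest (x of case_a in the frame of tray between -0.06 and 0.06 m and y of case_a in the frame of tray between -0.078 and 0.078 m and z of each of case_a, case_b in the frame of tray below 0.01 m and angle between each of case_a, case_b, carton's own z axis and vertical below 0.12 rad and x of case_b in the frame of tray between -0.06 and 0.06 m and y of case_b in the frame of tray between -0.078 and 0.078 m and x of carton in the frame of tub between -0.03 and 0.03 m and y of carton in the frame of tub between -0.03 and 0.03 m and z of carton in the frame of tub below 0.012 m and ((x of bottle_a in the frame of basket between -0.03 and 0.03 m and y of bottle_a in the frame of basket between 0.004 and 0.064 m and z of each of bottle_a, bottle_b in the frame of basket below 0.012 m and angle between each of bottle_a, bottle_b's own z axis and vertical below 0.12 rad and x of bottle_b in the frame of basket between -0.03 and 0.03 m and y of bottle_b in the frame of basket between -0.064 and -0.004 m) or (x of bottle_a in the frame of basket between -0.03 and 0.03 m and y of bottle_a in the frame of basket between -0.064 and -0.004 m and z of each of bottle_a, bottle_b in the frame of basket below 0.012 m and angle between each of bottle_a, bottle_b's own z axis and vertical below 0.12 rad and x of bottle_b in the frame of basket between -0.03 and 0.03 m and y of bottle_b in the frame of basket between 0.004 and 0.064 m)) and linear speed of each of case_a, case_b, bottle_a, bottle_b, carton below 0.05 m/s and angular speed of each of case_a, case_b, bottle_a, bottle_b, carton below 0.6 rad/s and contact force between each of case_a, case_b, bottle_a, bottle_b, carton and the fingers below 0.1 N); the robot touches nothing.
It fails at once if the pump bottle is pushed more than 30 mm from its place or tipped over (distance of pump from where it was at the start of the episode above 0.03 m or angle between pump's own z axis and vertical above 0.4 rad).
It fails at once if the pen cup is pushed more than 30 mm from its place or tipped over (distance of pencup from where it was at the start of the episode above 0.03 m or angle between pencup's own z axis and vertical above 0.4 rad).
It fails at once if a thing is dropped into its container (reaching the floor faster than 0.8 m/s) instead of being set down ((horizontal distance between case_a and tray below 0.08 m and z of case_a in the frame of tray below 0.025 m and linear speed of case_a above 0.8 m/s) or (horizontal distance between case_b and tray below 0.08 m and z of case_b in the frame of tray below 0.025 m and linear speed of case_b above 0.8 m/s) or (horizontal distance between bottle_a and basket below 0.08 m and z of bottle_a in the frame of basket below 0.025 m and linear speed of bottle_a above 0.8 m/s) or (horizontal distance between bottle_b and basket below 0.08 m and z of bottle_b in the frame of basket below 0.025 m and linear speed of bottle_b above 0.8 m/s) or (horizontal distance between carton and tub below 0.08 m and z of carton in the frame of tub below 0.025 m and linear speed of carton above 0.8 m/s)).
It also fails if it takes over 134 s, if anything falls off the work surface, if the arm or the gripper's body presses on something with over 40 N, if the wrist force passes 120 N, or if a joint passes its speed limit or range.

## Working session

There is one attempt and no reset: what is moved stays moved. The work goes in short steps, Python scripts to look and compute and a shell command to move; the robot and the scene stay as the last step left them, time stands still between calls to the robot, and variables do not carry over. Pictures are saved under pics/ and viewed, and the job is handed in when it is done.

```bash
mkdir -p pics; ls; python3 - <<'E'
from plant import *
import cv2
s=sense();print({k:s[k] for k in('time_s','position','tool_rot','finger_gap','ft_force')})
for n in('top','side'):
    im=capture(n);cv2.imwrite(f'pics/{n}0.png',im[:,:,::-1])
    c=get_calibration(n);print(n,c)
for q in['case_a','bottle_a','carton','tray','basket','tub','pump','pencup']:
    print(q,[(d['p'],d['xyz']) for d in search_frame(q,'top')][:4])
print(sense()['time_s'])
E
```

```text
pics
{'time_s': 0.0, 'position': array([ 168.72981084, -627.22494404,  230.42330769]), 'tool_rot': array([-1.79906512e+02,  3.90002448e-03,  1.50559296e+01]), 'finger_gap': 85.04934671688555, 'ft_force': array([-1.12108483, -0.5411339 ,  0.52470673])}
top {'vertical_fov': 51.40241137962839, 'cx': 323.5765663244135, 'cy': 206.44364967230675, 'R': array([[-0.01621494, -0.99952231, -0.02631038],
       [-0.9871418 ,  0.02018805, -0.15856707],
       [ 0.15902248,  0.02340092, -0.98699759]]), 't': array([  25.00139384,  539.37602935, 1199.0945908 ])}
side {'vertical_fov': 52.305915309941014, 'cx': 311.81238613124, 'cy': 200.1339200055551, 'R': array([[-0.95259636, -0.30422734, -0.00242986],
       [-0.15009916,  0.47690741, -0.86604247],
       [ 0.26463262, -0.82462418, -0.49996453]]), 't': array([ 508.51055193,  141.90843507, 1076.1824793 ])}
case_a [(0.86, [437.7, -307.0, 35.3]), (0.74, [431.8, -150.5, 34.4])]
bottle_a [(0.82, [498.4, -447.4, 90.3])]
carton [(0.95, [492.2, 450.8, 69.4])]
tray [(0.78, [634.5, -232.7, 1.8])]
basket [(0.75, [647.5, -3.9, 7.0])]
tub [(0.85, [643.2, 235.9, 5.8])]
pump [(0.84, [437.5, 153.2, 94.0])]
pencup []
0.5
```

View pics/top0.png

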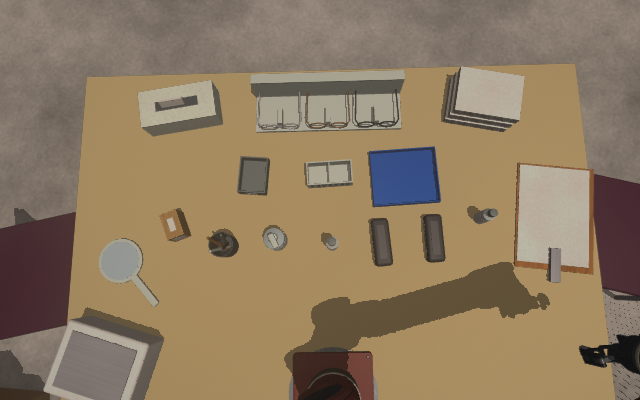

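View pics/side0.png

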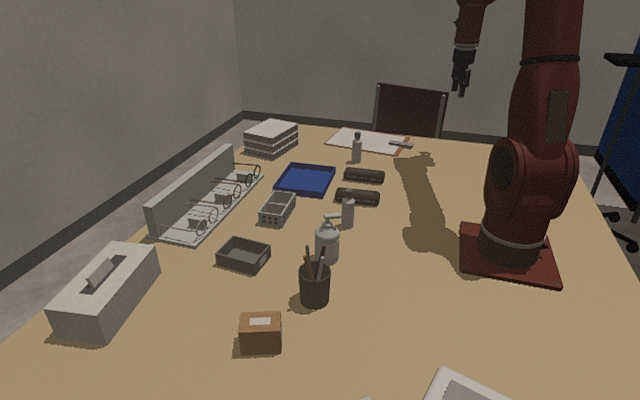

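Top view: cases at px (381,242) and (433,238), bottles at (487,214) and (332,242), pump (274,237), pen cup (222,243), carton (175,224), tub (254,175), basket (329,173), tray (404,177). I'll fit poses from silhouettes.

```bash
cat > h.py <<'E'
import numpy as np,cv2
from scipy.optimize import minimize
from scipy.spatial.transform import Rotation as Ro
from plant import *
BOX={'case_a':(142,52,36),'carton':(80,52,65),'tray':(172,202,25),'basket':(72,138,45),'tub':(112,86,38)}
def cam(n,s=None):
    c=get_calibration(n);f=200/np.tan(np.radians(c['vertical_fov']/2))
    if 'R' in c: R,t=np.array(c['R']),np.array(c['t'])
    else:
        M=np.array(c['mount']);T=np.eye(4);T[:3,:3]=Ro.from_euler('xyz',s['tool_rot'],degrees=True).as_matrix();T[:3,3]=s['position']
        W=np.linalg.inv(T@M);R,t=W[:3,:3],W[:3,3]
    return f,c['cx'],c['cy'],R,t
def proj(P,C):
    f,cx,cy,R,t=C;p=P@R.T+t;return np.c_[f*p[:,0]/p[:,2]+cx,f*p[:,1]/p[:,2]+cy]
def back(u,v,z,C):
    f,cx,cy,R,t=C;d=R.T@np.array([(u-cx)/f,(v-cy)/f,1]);o=-R.T@t;return o+d*(z-o[2])/d[2]
def model(q):
    if q in BOX:
        a,b,c=BOX[q]
        if q=='case_a':
            P=[]
            d=np.random.default_rng(0).normal(size=(60,3));d/=np.linalg.norm(d,axis=1)[:,None]
            for sx in(-1,1):
                for sy in(-1,1):
                    for sz in(-1,1):P.append(np.array([sx*(a/2-10),sy*(b/2-10),c/2+sz*(c/2-10)])+10*d)
            return [np.vstack(P)]
        return [np.array([[x,y,z] for x in(-a/2,a/2) for y in(-b/2,b/2) for z in(0,c)],float)]
    th=np.linspace(0,2*np.pi,24,endpoint=False);o=np.c_[np.cos(th),np.sin(th),0*th]
    ring=lambda r,z:o*r+[0,0,z]
    return [np.vstack([ring(18,0),ring(18,85)]),np.vstack([ring(18,85),ring(11.5,98)]),np.vstack([ring(11.5,98),ring(11.5,120)])]
def sil(q,x,C,S=4,z0=0):
    m=np.zeros((400*S,640*S),np.uint8);c,s=np.cos(x[2]),np.sin(x[2]);R=np.array([[c,-s,0],[s,c,0],[0,0,1]])
    for P in model(q):
        p=proj(P@R.T+[x[0],x[1],z0],C);h=cv2.convexHull(np.round((p+.5)*S).astype(np.int32));cv2.fillConvexPoly(m,h,255)
    return cv2.resize(m,(640,400),interpolation=cv2.INTER_AREA)/255.
def fit(q,mask,C,x0,yaw=True,z0=0):
    mk=mask.astype(float)
    def cost(v):
        s=sil(q,[v[0]*10,v[1]*10,v[2]*.1],C,z0=z0);return np.abs(s-mk).sum()/mk.sum()
    best=None
    for y0 in (np.arange(0,np.pi,np.pi/6) if yaw else [0]):
        r=cost([x0[0]/10,x0[1]/10,y0*10])
        if best is None or r<best[0]:best=(r,y0)
    v=[x0[0]/10,x0[1]/10,best[1]*10]
    for _ in range(2):
        sim=np.array([v]+[np.add(v,d) for d in np.diag([1.,1.,1. if yaw else 0.])])
        r=minimize(cost,v,method='Nelder-Mead',options=dict(initial_simplex=sim,xatol=.02,fatol=1e-4,maxiter=150));v=r.x
    return np.round([v[0]*10,v[1]*10,np.degrees(v[2]*.1)],1),round(r.fun,3)
E
cat > a.py <<'E'
from h import *
for n in('top','side'):
    C=cam(n);capture(n)
    for q in['case_a','bottle_a','carton','tray','basket','tub']:
        for d in trace(q,n)[:3]:
            m=d['pixels'];v,u=np.nonzero(m)
            x0=back(u.mean(),v.mean(),20 if q in('tray','basket','tub') else 30,C)
            print(n,q,d['p'],m.sum(),(round(u.mean()),round(v.mean())),*fit(q,m,C,x0[:2],q!='bottle_a'),flush=True)
print(sense()['time_s'])
E
time python3 a.py
```

```text
top case_a 0.94 860 (381, 242) [ 433.8 -155.4    5. ] 0.052
top bottle_a 0.81 238 (485, 215) [ 501.6 -454.9    0. ] 0.177
top bottle_a 0.7 91 (332, 242) [429.2  -6.1   0. ] 0.605
top tray 0.86 3858 (404, 176) [ 634.4 -232.8    2.7] 0.028
top basket 0.56 1237 (329, 173) [646.2  -2.2   2.9] 0.044
top tub 0.7 1196 (253, 175) [645.1 232.5  -5.4] 0.047
side case_a 0.84 567 (364, 176) [ 4.414e+02 -3.088e+02 -4.000e-01] 0.052
side case_a 0.73 550 (359, 197) [ 433.  -152.7    4.6] 0.283
side bottle_a 0.8 239 (356, 150) [ 500.5 -451.4    0. ] 0.2
side bottle_a 0.76 458 (347, 210) [429.1  -6.3   0. ] 0.068
side bottle_a 0.74 472 (360, 197) [ 413.6 -143.6    0. ] 1.133
side carton 0.79 1772 (260, 333) [491.6 466.6  23. ] 0.053
side tray 0.81 1616 (305, 180) [ 634.4 -234.     3.7] 0.067
side basket 0.66 509 (364, 175) [ 442.4 -320.3   98.3] 0.613
side basket 0.63 1077 (277, 209) [645.1  -1.9   2.6] 0.032
side tub 0.82 1612 (243, 255) [644.6 232.4  -4.1] 0.043
1.2
real	0m23.508s
user	0m14.991s
sys	0m12.781s
```

```bash
cat > go.py <<'E'
import sys;from h import *
x,y,z,yaw=map(float,sys.argv[1:5])
s=sense();R=Ro.from_euler('xyz',s['tool_rot'],degrees=True);T=Ro.from_euler('xyz',[180,0,yaw],degrees=True)
d=R.inv().apply(np.array([x,y,z])-s['position'])
print('t',s['time_s'],'pos',s['position'].round(1),s['tool_rot'].round(1),'gap',round(s['finger_gap'],1),'F',s['ft_force'].round(1))
print('shift',(d/200).round(4),'turn',((R.inv()*T).as_rotvec(degrees=True)/360).round(4),'dist',np.linalg.norm(d).round())
E
python3 - <<'E'
from h import *
C=cam('top');im=capture('top')
for q in['case_a','carton','pencup','pump','bottle_a']:
    for d in trace(q,'top')[:3]:
        m=d['pixels'];v,u=np.nonzero(m)
        x0=back(u.mean(),v.mean(),30,C)
        print(q,d['p'],m.sum(),(round(u.mean()),round(v.mean())),x0.round(), fit(q,m,C,x0[:2],q!='bottle_a') if q in BOX else '')
E
python3 go.py 501 -453 220 92
```

```text
case_a 0.93 810 (381, 242) [ 432. -153.   30.] (array([ 434. , -154.3,    4.2]), np.float64(0.053))
case_a 0.65 932 (434, 238) [ 439. -309.   30.] (array([ 442.4, -311.8,    1.4]), np.float64(0.061))
carton 0.6 684 (175, 226) [492. 467.  30.] (array([491.3, 464.7,  18.6]), np.float64(0.073))
pencup 0.68 586 (223, 245) [431. 319.  30.] 
pump 0.68 445 (275, 239) [446. 162.  30.] 
bottle_a 0.61 243 (485, 215) [ 506. -465.   30.] 
t 1.5 pos [ 168.8 -627.7  231.3] [-180.     0.    15.1] gap 85.2 F [ 0.3  0.7 -0.1]
shift [ 1.8309 -0.412   0.0564] turn [-0.      0.     -0.2137] dist 376.0
```

```bash
python3 -m inch '[[0.91,-0.2,0.03,0,0,-0.107,100],[0.91,-0.2,0.03,0,0,-0.107,100],[0.91,-0.2,0.03,0,0,-0.107,100],[0.91,-0.2,0.03,0,0,-0.107,100]]'; python3 go.py 501 -453 220 92
```

```text
time_s: 2.0
position: [340.7, -537.5, 225.2]
tool_rot: [179.9, -0.2, 54.4]
ft_force: [-0.7, -0.2, -0.2]
finger_gap: 85.6
t 2.0 pos [ 340.7 -537.5  225.2] [179.9  -0.2  54.4] gap 85.6 F [-0.7 -0.2 -0.2]
shift [0.8103 0.4056 0.029 ] turn [ 0.0003 -0.0004 -0.1045] dist 181.0
```

```bash
python3 -c "
from plant import *;print(sense()['qpos'].round(1))"
```

```text
[60.4 18.1 -8.5 86.   2.5 76.1 16.1]
```

```bash
python3 -m inch '[[0.81,0.405,0.03,0,0,-0.1045,100],[0.81,0.405,0.03,0,0,-0.1045,100],[0.81,0.405,0.03,0,0,-0.1045,100],[0.81,0.405,0.03,0,0,-0.1045,100],[0.81,0.405,0.03,0,0,-0.1045,100]]'; python3 - <<'E'
from h import *
s=sense();C=cam('wrist',s);im=capture('wrist');cv2.imwrite('pics/w1.png',im[:,:,::-1])
for d in trace('bottle_a','wrist')[:2]:
    m=d['pixels'];print(d['p'],m.sum(),fit('bottle_a',m,C,[501,-453],False))
E
python3 go.py 501 -453 130 92
```

```text
time_s: 2.62
position: [495.8, -459.3, 219.0]
tool_rot: [-180.0, -0.0, 91.2]
ft_force: [-1.6, -0.9, 0.4]
finger_gap: 85.0
0.95 1354 (array([ 503.1, -455.2,    0. ]), np.float64(0.062))
t 2.725 pos [ 494.7 -460.4  219.3] [-180.    0.   91.] gap 85.4 F [-0.2 -0.5  0.2]
shift [0.0366 0.0325 0.4464] turn [-0.0001  0.     -0.0029] dist 90.0
```

View pics/w1.png

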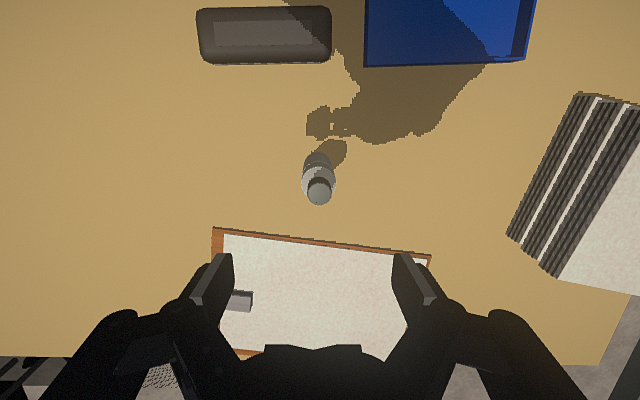

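```bash
python3 -m inch '[[0.029,0.039,0.3,0,0,-0.002,100],[0.029,0.039,0.42,0,0,-0.002,100],[0.029,0.039,0.42,0,0,-0.002,100],[0.029,0.039,0.42,0,0,-0.002,100]]'; python3 go.py 502.5 -454.5 53 92;python3 - <<'E'
from h import *
s=sense();C=cam('wrist',s);im=capture('wrist');cv2.imwrite('pics/w2.png',im[:,:,::-1])
for d in trace('bottle_a','wrist')[:2]:
    m=d['pixels'];print(d['p'],m.sum(),fit('bottle_a',m,C,[501,-453],False))
E
```

```text
time_s: 3.22
position: [503.3, -454.7, 137.1]
tool_rot: [179.9, 0.1, 91.8]
ft_force: [0.4, -1.0, 0.7]
finger_gap: 85.2
t 3.225 pos [ 503.3 -454.7  137.1] [1.799e+02 1.000e-01 9.180e+01] gap 85.2 F [ 0.4 -1.   0.7]
shift [ 0.0017 -0.0048  0.4204] turn [ 0.0002  0.0003 -0.0006] dist 84.0
0.93 3013 (array([ 503.1, -455.1,    0. ]), np.float64(0.04))
```

View pics/w2.png

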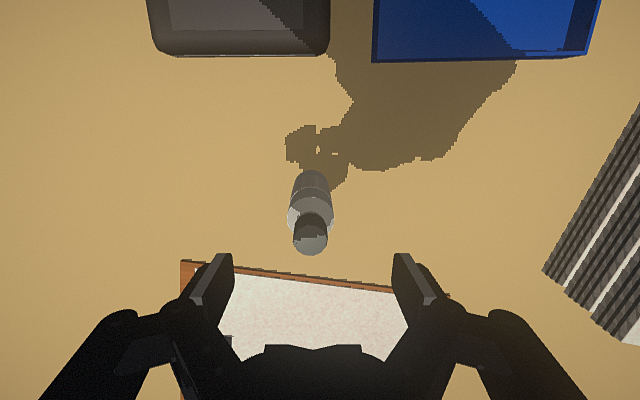

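```bash
python3 -m inch '[[0,0,0.2,0,0,0,100],[0,0,0.42,0,0,0,100],[0,0,0.42,0,0,0,100],[0,0,0.42,0,0,0,50],[0,0,0.42,0,0,0,0]]';python3 -m inch '[[0,0,0,0,0,0,0],[0,0,0,0,0,0,0],[0,0,0,0,0,0,0]]'; python3 go.py 647.3 -35.5 170 93
```

```text
time_s: 3.95
position: [503.9, -454.1, 53.2]
tool_rot: [179.9, 0.1, 91.9]
ft_force: [-0.1, -0.1, 0.4]
finger_gap: 51.3
time_s: 4.32
position: [503.3, -454.1, 52.7]
tool_rot: [180.0, 0.1, 91.9]
ft_force: [-1.9, 1.0, 5.4]
finger_gap: 35.1
t 4.325 pos [ 503.3 -454.1   52.7] [1.80e+02 1.00e-01 9.19e+01] gap 35.1 F [-1.9  1.   5.4]
shift [ 2.0672  0.7891 -0.5882] turn [ 0.0001  0.0002 -0.0031] dist 458.0
```

```bash
python3 -m inch '[[0,0,-0.2,0,0,0,0],[0,0,-0.4,0,0,0,0],[0.1,0,-0.6,0,0,0,0],[0.4,0.1,-0.6,0,0,0,0],[0.7,0.26,-0.6,0,0,0,0]]';python3 go.py 647.3 -35.5 170 93;
```

```text
time_s: 4.95
position: [547.8, -316.7, 172.6]
tool_rot: [179.9, 0.1, 91.8]
ft_force: [0.2, 0.4, -1.2]
finger_gap: 34.7
t 4.95 pos [ 547.8 -316.7  172.6] [1.799e+02 1.000e-01 9.180e+01] gap 34.7 F [ 0.2  0.4 -1.2]
shift [1.3896 0.5415 0.0119] turn [ 0.0002  0.0002 -0.0033] dist 298.0
```

```bash
python3 -m inch '[[0.25,0.1,0,0,0,-0.003,0],[0.5,0.2,0,0,0,-0.003,0],[0.75,0.3,0,0,0,-0.003,0],[0.95,0.36,0,0,0,-0.003,0],[0.95,0.36,0,0,0,-0.003,0]]';python3 go.py 647.3 -35.5 170 93;
```

```text
time_s: 5.58
position: [614.3, -119.9, 171.9]
tool_rot: [179.9, -0.1, 93.4]
ft_force: [0.4, 0.1, -1.1]
finger_gap: 34.5
t 5.575 pos [ 614.3 -119.9  171.9] [ 1.799e+02 -1.000e-01  9.340e+01] gap 34.5 F [ 0.4  0.1 -1.1]
shift [0.4114 0.1896 0.0107] turn [ 0.0002 -0.0003  0.0011] dist 91.0
```

```bash
python3 -m inch '[[0.2,0.1,0,0,0,0,0],[0.41,0.19,0,0,0,0,0],[0.41,0.19,0,0,0,0,0],[0.41,0.19,0.1,0,0,0,0],[0.41,0.19,0.1,0,0,0,0]]';python3 go.py 647.3 -35.5 57 93
python3 - <<'E'
from h import *
s=sense();C=cam('wrist',s);im=capture('wrist');cv2.imwrite('pics/w3.png',im[:,:,::-1])
E
```

```text
time_s: 6.2
position: [645.3, -43.6, 148.6]
tool_rot: [-179.8, 0.0, 92.9]
ft_force: [-0.7, -0.2, -0.9]
finger_gap: 34.7
t 6.2 pos [645.3 -43.6 148.6] [-179.8    0.    92.9] gap 34.7 F [-0.7 -0.2 -0.9]
shift [0.0403 0.014  0.458 ] turn [-0.0007  0.0001 -0.0004] dist 92.0
```

View pics/w3.png

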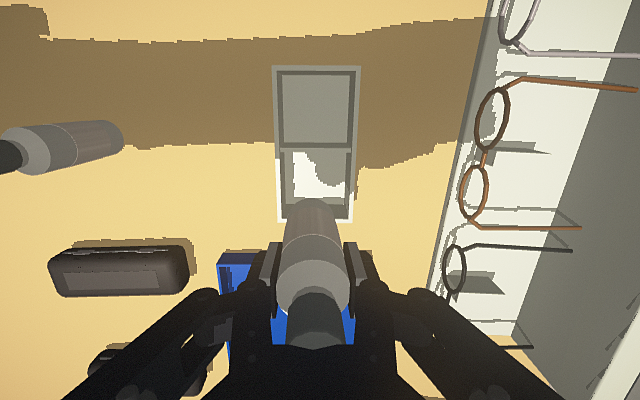

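```bash
python3 -m inch '[[0.04,0.012,0,0,0,0,0],[0.04,0.012,0.2,0,0,0,0],[0.04,0.012,0.38,0,0,0,0],[0.04,0.012,0.4,0,0,0,0],[0.04,0.012,0.4,0,0,0,0]]';python3 go.py 647.3 -35.5 57 93
```

```text
time_s: 6.88
position: [649.8, -32.9, 72.6]
tool_rot: [179.9, -0.0, 93.0]
ft_force: [0.8, -0.0, -0.0]
finger_gap: 34.5
t 6.875 pos [649.8 -32.9  72.6] [179.9  -0.   93. ] gap 34.5 F [ 0.8 -0.  -0. ]
shift [-0.0122 -0.013   0.0779] turn [ 0.0002 -0.     -0.    ] dist 16.0
```

```bash
python3 -m inch '[[-0.012,-0.013,0.03,0,0,0,0],[-0.012,-0.013,0.06,0,0,0,0],[-0.012,-0.013,0.065,0,0,0,0],[-0.012,-0.013,0.065,0,0,0,0]]';python3 go.py 647.3 -35.5 57 93
```

```text
time_s: 7.38
position: [646.6, -35.7, 58.4]
tool_rot: [-180.0, -0.0, 93.0]
ft_force: [-1.1, -0.2, -1.7]
finger_gap: 34.8
t 7.375 pos [646.6 -35.7  58.4] [-180.   -0.   93.] gap 34.8 F [-1.1 -0.2 -1.7]
shift [0.0007 0.0035 0.0069] turn [-0. -0. -0.] dist 2.0
```

```bash
python3 -m inch '[[0,0,0.006,0,0,0,0],[0,0,0.006,0,0,0,0]]'; python3 -m inch '[[0,0,0,0,0,0,60],[0,0,0,0,0,0,90],[0,0,0,0,0,0,100],[0,0,-0.1,0,0,0,100],[0,0,-0.3,0,0,0,100]]'; python3 -m inch '[[0,0,-0.2,0,0,0,100],[0,0,-0.35,0,0,0,100],[0,0,-0.35,0,0,0,100]]';python3 go.py 429 -6 190 93
python3 - <<'E'
from h import *
s=sense();C=cam('wrist',s);im=capture('wrist');cv2.imwrite('pics/w4.png',im[:,:,::-1])
for d in trace('bottle_a','wrist')[:3]:
    m=d['pixels'];v,u=np.nonzero(m);print(d['p'],m.sum(),u.mean(),v.mean(),fit('bottle_a',m,C,back(u.mean(),v.mean(),60,C)[:2],False))
E
```

```text
time_s: 7.62
position: [646.6, -35.7, 57.1]
tool_rot: [180.0, -0.0, 93.0]
ft_force: [-0.6, -0.6, -0.8]
finger_gap: 34.6
time_s: 8.25
position: [645.7, -35.7, 117.5]
tool_rot: [-179.9, -0.0, 93.0]
ft_force: [1.3, 0.9, 0.9]
finger_gap: 85.7
time_s: 8.62
position: [648.3, -35.4, 191.7]
tool_rot: [179.6, 0.0, 93.0]
ft_force: [0.9, 0.8, -0.1]
finger_gap: 85.3
t 8.625 pos [648.3 -35.4 191.7] [179.6   0.   93. ] gap 85.3 F [ 0.9  0.8 -0.1]
shift [ 0.2043 -1.0875  0.0018] turn [ 0.001   0.0001 -0.    ] dist 221.0
0.75 1904 307.9101890756302 191.9921218487395 (array([645.8, -38.1,   0. ]), np.float64(0.038))
0.61 4363 80.40958056383222 149.0517992207197 (array([430.2,  -6.3,   0. ]), np.float64(0.038))
```

View pics/w4.png

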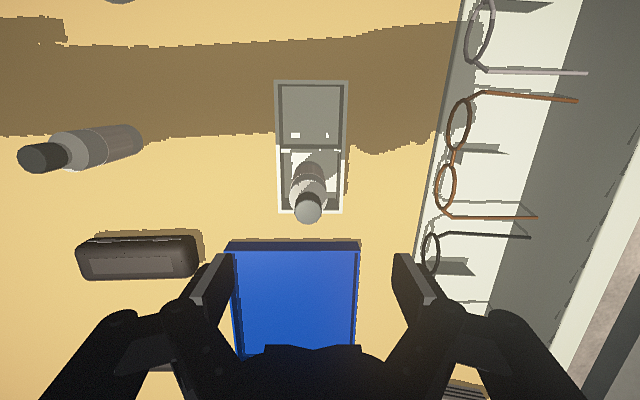

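The first bottle stands in the near pocket (px 308,195). Next is the bottle at (430,-6).

```bash
python3 -m inch '[[0.05,-0.3,0,0,0,0,100],[0.1,-0.6,0,0,0,0,100],[0.2,-0.9,0,0,0,0,100],[0.204,-0.98,0,0,0,0,100],[0.204,-0.98,0,0,0,0,100]]';python3 go.py 430 -6 140 93
```

```text
time_s: 9.35
position: [447.6, -5.5, 186.9]
tool_rot: [-180.0, 0.1, 93.0]
ft_force: [-0.3, -0.5, -0.4]
finger_gap: 85.5
t 9.35 pos [447.6  -5.5 186.9] [-1.8e+02  1.0e-01  9.3e+01] gap 85.5 F [-0.3 -0.5 -0.4]
shift [ 0.0025 -0.0877  0.2346] turn [-0.0001  0.0002 -0.0001] dist 50.0
```

```bash
python3 -m inch '[[0.002,-0.087,0,0,0,0,100],[0.002,-0.087,0.1,0,0,0,100],[0.002,-0.087,0.23,0,0,0,100],[0.002,-0.087,0.23,0,0,0,100]]';python3 go.py 430 -6 53 93
python3 - <<'E'
from h import *
s=sense();C=cam('wrist',s);im=capture('wrist');cv2.imwrite('pics/w5.png',im[:,:,::-1])
for d in trace('bottle_a','wrist')[:3]:
    m=d['pixels'];v,u=np.nonzero(m);print(d['p'],m.sum(),u.mean(),v.mean(),fit('bottle_a',m,C,back(u.mean(),v.mean(),60,C)[:2],False))
E
```

```text
time_s: 9.85
position: [430.6, -5.7, 139.4]
tool_rot: [-179.8, -0.1, 93.0]
ft_force: [-0.6, -0.3, 0.4]
finger_gap: 85.4
t 9.85 pos [430.6  -5.7 139.4] [-1.798e+02 -1.000e-01  9.300e+01] gap 85.4 F [-0.6 -0.3  0.4]
shift [-0.002  -0.0015  0.4322] turn [-0.0006 -0.0002 -0.    ] dist 86.0
0.87 2989 310.9755771160923 211.04382736701237 (array([430.3,  -5.9,   0. ]), np.float64(0.031))
0.79 5616 568.8066239316239 262.17200854700855 (array([652.8, -40.4,   0. ]), np.float64(0.106))
```

```bash
python3 -m inch '[[-0.002,0,0.2,0,0,0,100],[-0.002,0,0.432,0,0,0,100],[-0.002,0,0.432,0,0,0,100],[-0.002,0,0.432,0,0,0,100],[-0.002,0,0.432,0,0,0,0]]';python3 -m inch '[[0,0,0,0,0,0,0],[0,0,0,0,0,0,0],[0,0,0,0,0,0,0],[0,0,0,0,0,0,0]]'; python3 go.py 644 31.4 170 93
```

```text
time_s: 10.58
position: [432.9, -6.2, 56.7]
tool_rot: [179.8, 0.0, 93.0]
ft_force: [0.1, 0.4, 0.6]
finger_gap: 70.1
time_s: 11.08
position: [431.6, -6.2, 55.6]
tool_rot: [180.0, 0.0, 93.0]
ft_force: [-3.8, -1.3, 10.5]
finger_gap: 34.3
t 11.075 pos [431.6  -6.2  55.6] [180.   0.  93.] gap 34.3 F [-3.8 -1.3 10.5]
shift [ 0.1321  1.0708 -0.5719] turn [ 0.0001  0.0001 -0.    ] dist 244.0
```

```bash
python3 -m inch '[[0,0,-0.2,0,0,0,0],[0,0,-0.4,0,0,0,0],[0,0,-0.58,0,0,0,0],[0.1,0.2,-0.58,0,0,0,0],[0.13,0.5,-0.58,0,0,0,0]]'; python3 -m inch '[[0,0.3,0,0,0,0,0],[0,0.56,0,0,0,0,0],[0,0.56,0,0,0,0,0],[0,0.56,0,0,0,0,0]]'; python3 go.py 644 31.4 60 93
```

```text
time_s: 11.7
position: [530.9, 25.8, 172.4]
tool_rot: [179.8, 0.1, 93.0]
ft_force: [0.3, 0.1, 0.5]
finger_gap: 34.5
time_s: 12.2
position: [641.1, 31.2, 170.3]
tool_rot: [-179.9, -0.0, 93.0]
ft_force: [-0.1, -0.3, -0.4]
finger_gap: 34.6
t 12.2 pos [641.1  31.2 170.3] [-179.9   -0.    93. ] gap 34.6 F [-0.1 -0.3 -0.4]
shift [-1.000e-04  1.510e-02  5.512e-01] turn [-0.0002 -0.0001  0.0001] dist 110.0
```

```bash
python3 -m inch '[[0,0.014,0.2,0,0,0,0],[0,0.014,0.42,0,0,0,0],[0,0.014,0.48,0,0,0,0],[0,0.014,0.48,0,0,0,0],[0,0.014,0.48,0,0,0,0]]'; python3 go.py 644 31.4 60 93
```

```text
time_s: 12.82
position: [645.6, 31.2, 77.0]
tool_rot: [179.8, 0.0, 93.0]
ft_force: [0.7, -0.2, -0.8]
finger_gap: 34.5
t 12.825 pos [645.6  31.2  77. ] [179.8   0.   93. ] gap 34.5 F [ 0.7 -0.2 -0.8]
shift [ 0.0013 -0.0081  0.0852] turn [ 0.0005  0.     -0.    ] dist 17.0
```

```bash
python3 -m inch '[[0,-0.005,0.04,0,0,0,0],[0,-0.005,0.07,0,0,0,0],[0,-0.005,0.08,0,0,0,0],[0,-0.005,0.08,0,0,0,0]]'; python3 go.py 644 31.4 60 93
```

```text
time_s: 13.32
position: [643.5, 31.0, 59.7]
tool_rot: [180.0, 0.0, 93.0]
ft_force: [-4.2, 0.3, 10.0]
finger_gap: 34.9
t 13.325 pos [643.5  31.   59.7] [180.   0.  93.] gap 34.9 F [-4.2  0.3 10. ]
shift [ 0.0017  0.0025 -0.0015] turn [ 0.      0.0001 -0.    ] dist 1.0
```

Contact (10 N): it's on the floor. Release and back off, then look.

```bash
python3 -m inch '[[0,0,0,0,0,0,60],[0,0,0,0,0,0,90],[0,0,0,0,0,0,100],[0,0,-0.1,0,0,0,100],[0,0,-0.3,0,0,0,100]]'; python3 -m inch '[[0,0,-0.2,0,0,0,100],[0,0,-0.4,0,0,0,100],[0,0,-0.4,0,0,0,100]]'
python3 - <<'E'
from h import *
s=sense();C=cam('wrist',s);im=capture('wrist');cv2.imwrite('pics/w6.png',im[:,:,::-1])
im=capture('side');cv2.imwrite('pics/s6.png',cv2.resize(im[120:320,150:470,::-1],None,fx=2,fy=2))
E
python3 go.py 434 -154.5 190 184.4
```

```text
time_s: 13.95
position: [642.6, 30.9, 119.0]
tool_rot: [-179.9, -0.0, 93.0]
ft_force: [0.9, 0.2, 0.3]
finger_gap: 85.4
time_s: 14.32
position: [645.5, 31.7, 204.2]
tool_rot: [179.6, -0.0, 93.0]
ft_force: [0.6, -0.3, -1.1]
finger_gap: 85.4
t 14.425 pos [643.7  31.1 200. ] [179.9   0.   93. ] gap 85.4 F [-1.  -0.5 -0.9]
shift [-0.8717 -1.0957  0.0483] turn [ 2.000e-04  2.000e-04 -2.539e-01] dist 280.0
```

View pics/w6.png

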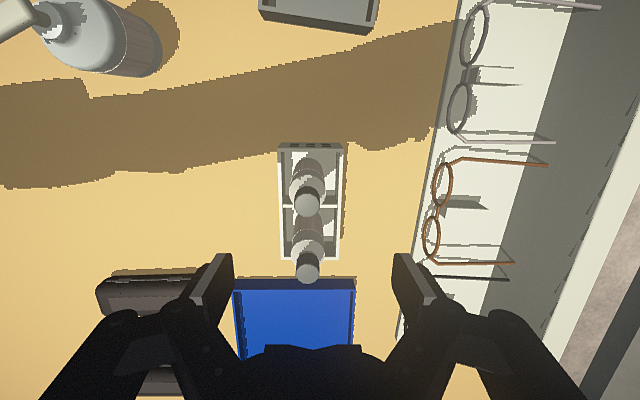

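View pics/s6.png

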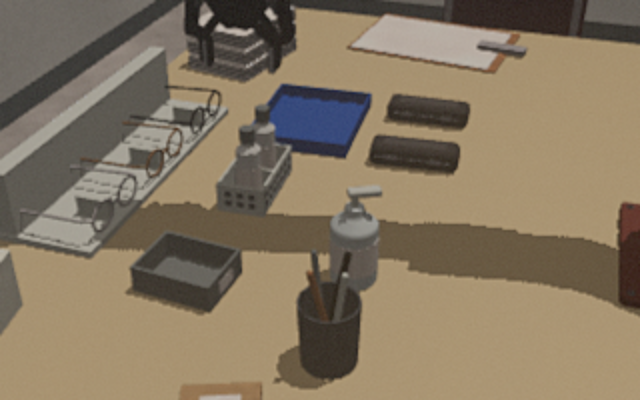

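Both bottles stand in separate pockets. Next the case at (434,-154).

```bash
python3 -m inch '[[-0.1,-0.25,0,0,0,0.03,100],[-0.3,-0.5,0,0,0,0.06,100],[-0.5,-0.75,0,0,0,0.09,100],[-0.7,-0.9,0,0,0,0.12,100],[-0.85,-0.97,0,0,0,0.148,100]]'; python3 go.py 434 -154.5 190 4.4
```

```text
time_s: 15.05
position: [456.1, -150.9, 198.2]
tool_rot: [-180.0, 0.1, 39.2]
ft_force: [-0.1, 0.2, 0.1]
finger_gap: 85.5
t 15.05 pos [ 456.1 -150.9  198.2] [-1.80e+02  1.00e-01  3.92e+01] gap 85.5 F [-0.1  0.2  0.1]
shift [-0.097  -0.0559  0.0413] turn [-0.      0.0002  0.0968] dist 24.0
```

```bash
python3 -m inch '[[-0.08,-0.05,0.04,0,0,0.03,100],[-0.08,-0.05,0.04,0,0,0.06,100],[-0.08,-0.05,0.04,0,0,0.096,100],[-0.08,-0.05,0.04,0,0,0.096,100],[-0.08,-0.05,0.04,0,0,0.096,100]]'; python3 - <<'E'
from h import *
s=sense();C=cam('wrist',s);im=capture('wrist');cv2.imwrite('pics/w7.png',im[:,:,::-1])
for d in trace('case_a','wrist')[:3]:
    m=d['pixels'];v,u=np.nonzero(m);print(d['p'],m.sum(),u.mean(),v.mean(),fit('case_a',m,C,back(u.mean(),v.mean(),20,C)[:2]))
E
python3 go.py 434 -154.5 60 4.4
```

```text
time_s: 15.68
position: [439.3, -151.3, 190.1]
tool_rot: [-180.0, 0.1, 5.2]
ft_force: [0.5, -0.4, 0.4]
finger_gap: 85.6
0.89 5486 313.72621217644917 179.71600437477215 (array([ 434.2, -153.8,    4.4]), np.float64(0.035))
0.62 6245 449.2481985588471 183.27686148919136 (array([ 443.4, -311.1,    2.3]), np.float64(0.023))
t 15.775 pos [ 439.6 -151.3  190.3] [-180.     0.     5.2] gap 85.6 F [-0.4  0.4  0.1]
shift [-0.0287  0.0136  0.6515] turn [-0.0001  0.0001  0.0023] dist 130.0
```

View pics/w7.png

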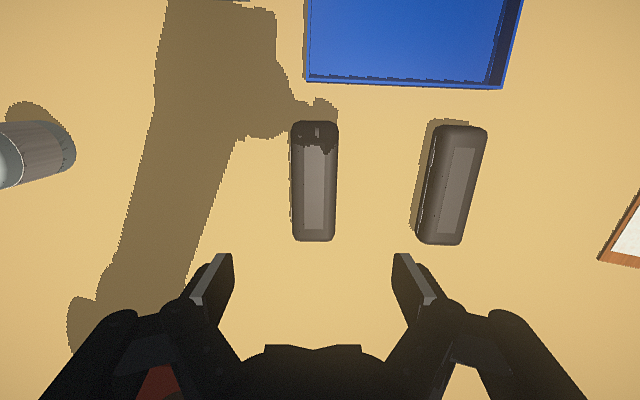

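```bash
python3 -m inch '[[-0.028,0.012,0.2,0,0,0.002,100],[-0.028,0.012,0.45,0,0,0.002,100],[-0.028,0.012,0.65,0,0,0.002,100],[-0.028,0.012,0.65,0,0,0.002,100],[-0.028,0.012,0.65,0,0,0.002,100]]';python3 go.py 434.2 -153.8 3 4.4
```

```text
time_s: 16.4
position: [435.4, -154.5, 62.1]
tool_rot: [180.0, -0.1, 4.5]
ft_force: [0.7, -0.2, 0.6]
finger_gap: 85.6
t 16.4 pos [ 435.4 -154.5   62.1] [ 1.8e+02 -1.0e-01  4.5e+00] gap 85.6 F [ 0.7 -0.2  0.6]
shift [-0.0062 -0.004   0.2953] turn [ 0.0001 -0.0002  0.0002] dist 59.0
```

```bash
python3 -m inch '[[-0.004,-0.004,0.15,0,0,0,100],[-0.004,-0.004,0.29,0,0,0,100],[-0.004,-0.004,0.295,0,0,0,100],[-0.004,-0.004,0.295,0,0,0,100],[-0.004,-0.004,0.295,0,0,0,0]]';python3 -m inch '[[0,0,0,0,0,0,0],[0,0,0,0,0,0,0],[0,0,0,0,0,0,0]]'; python3 go.py 632.3 -192.4 100 3
```

```text
time_s: 17.02
position: [434.9, -154.0, 3.3]
tool_rot: [179.9, -0.1, 4.4]
ft_force: [-0.0, -0.3, -0.5]
finger_gap: 69.6
time_s: 17.4
position: [434.5, -153.9, 2.8]
tool_rot: [179.9, -0.1, 4.4]
ft_force: [-2.7, -0.0, 9.7]
finger_gap: 51.4
t 17.4 pos [ 434.5 -153.9    2.8] [ 1.799e+02 -1.000e-01  4.400e+00] gap 51.4 F [-2.7 -0.   9.7]
shift [ 0.972   0.2687 -0.4843] turn [ 0.0001 -0.0002  0.004 ] dist 224.0
```

```bash
python3 -m inch '[[0,0,-0.15,0,0,0,0],[0,0,-0.35,0,0,0,0],[0.2,0.05,-0.48,0,0,0.004,0],[0.5,0.15,-0.48,0,0,0.004,0],[0.75,0.22,-0.48,0,0,0.004,0]]';python3 -m inch '[[0.215,0.05,0,0,0,0,0],[0.215,0.05,0,0,0,0,0],[0.215,0.05,0,0,0,0,0]]'; python3 - <<'E'
from h import *
s=sense();C=cam('wrist',s);im=capture('wrist');cv2.imwrite('pics/w8.png',im[:,:,::-1])
E
python3 go.py 632.3 -192.4 30 3
```

```text
time_s: 18.02
position: [588.8, -186.9, 98.6]
tool_rot: [179.9, -0.1, 2.9]
ft_force: [0.0, -0.5, -0.5]
finger_gap: 50.9
time_s: 18.4
position: [629.4, -193.4, 97.3]
tool_rot: [-180.0, 0.1, 3.0]
ft_force: [0.5, 0.0, -0.9]
finger_gap: 51.1
t 18.45 pos [ 629.2 -193.5   97.7] [-1.8e+02  1.0e-01  3.0e+00] gap 50.9 F [-0.5 -0.1 -2. ]
shift [ 0.016  -0.0047  0.3383] turn [-0.      0.0001 -0.    ] dist 68.0
```

View pics/w8.png

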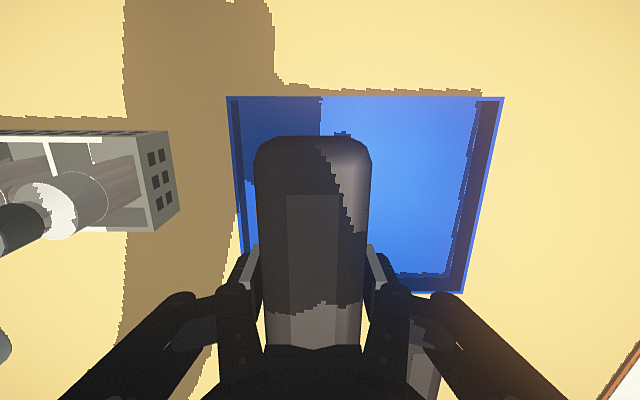

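```bash
python3 -m inch '[[0.014,-0.004,0.15,0,0,0,0],[0.014,-0.004,0.3,0,0,0,0],[0.014,-0.004,0.36,0,0,0,0],[0.014,-0.004,0.36,0,0,0,0],[0.014,-0.004,0.36,0,0,0,0]]'; python3 go.py 632.3 -192.4 6 3
```

```text
time_s: 19.08
position: [633.6, -192.9, 27.2]
tool_rot: [180.0, -0.1, 3.0]
ft_force: [-0.3, 0.5, -0.5]
finger_gap: 51.1
t 19.075 pos [ 633.6 -192.9   27.2] [ 1.8e+02 -1.0e-01  3.0e+00] gap 51.1 F [-0.3  0.5 -0.5]
shift [-0.0066 -0.0028  0.1062] turn [ 0.0001 -0.0003 -0.    ] dist 21.0
```

```bash
python3 -m inch '[[-0.006,0,0.05,0,0,0,0],[-0.006,0,0.09,0,0,0,0],[-0.006,0,0.102,0,0,0,0],[-0.006,0,0.102,0,0,0,0],[-0.006,0,0.102,0,0,0,0]]'; python3 go.py 632.3 -192.4 6 3
```

```text
time_s: 19.7
position: [631.4, -192.8, 6.0]
tool_rot: [180.0, 0.0, 3.0]
ft_force: [-6.3, 0.8, 10.4]
finger_gap: 51.0
t 19.7 pos [ 631.4 -192.8    6. ] [180.   0.   3.] gap 51.0 F [-6.3  0.8 10.4]
shift [ 0.0048 -0.0015 -0.0001] turn [ 0.      0.0001 -0.    ] dist 1.0
```

Floor contact felt. Open to 75 %, lift.

```bash
python3 -m inch '[[0,0,0,0,0,0,75],[0,0,0,0,0,0,75],[0,0,0,0,0,0,75],[0,0,-0.15,0,0,0,75],[0,0,-0.4,0,0,0,75]]'; python3 -m inch '[[0,0,-0.2,0,0,0,100],[0,0,-0.4,0,0,0,100],[0,0,-0.4,0,0,0,100],[0,0,-0.4,0,0,0,100]]'; python3 - <<'E'
from h import *
s=sense();C=cam('wrist',s);im=capture('wrist');cv2.imwrite('pics/w9.png',im[:,:,::-1])
for d in trace('case_a','wrist')[:3]:
    m=d['pixels'];v,u=np.nonzero(m);print(d['p'],m.sum(),u.mean(),v.mean(),fit('case_a',m,C,back(u.mean(),v.mean(),20,C)[:2],z0=3))
for d in trace('tray','wrist')[:1]:
    m=d['pixels'];v,u=np.nonzero(m);print(d['p'],m.sum(),u.mean(),v.mean())
E
python3 go.py 443 -311 190 2
```

```text
time_s: 20.32
position: [630.3, -192.4, 84.2]
tool_rot: [-179.9, 0.2, 3.0]
ft_force: [0.7, -0.2, -0.2]
finger_gap: 64.0
time_s: 20.82
position: [631.4, -192.7, 164.7]
tool_rot: [-180.0, 0.0, 3.0]
ft_force: [0.2, -0.1, -1.0]
finger_gap: 85.7
0.91 6611 312.5941612464075 181.69626380275298 (array([ 631.1, -193.8,    3.5]), np.float64(0.04))
0.8 1827 386.4767378215654 321.07553366174056 (array([ 441.8, -299.2,   19. ]), np.float64(1.21))
0.82 24009 358.91449039943353 173.8391436544629
t 20.975 pos [ 631.  -192.6  163.8] [-1.8e+02  1.0e-01  3.0e+00] gap 85.1 F [-0.  -0.5 -0.5]
shift [-0.9698  0.542  -0.1293] turn [-0.0001  0.0003  0.0028] dist 224.0
```

View pics/w9.png

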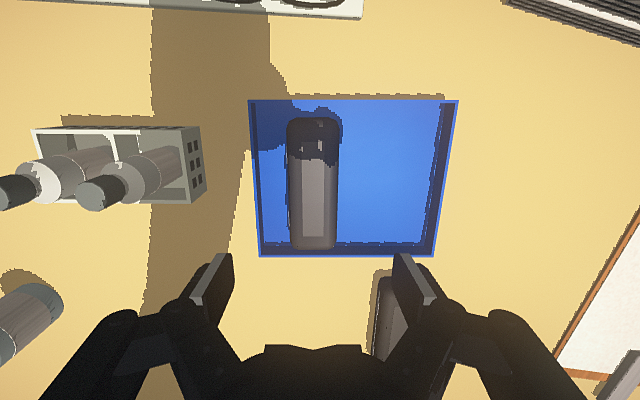

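First case lies flat in the tray (px 312,182; fit 631,-194). Next the second one.

```bash
python3 -m inch '[[-0.25,0.14,0,0,0,0.002,100],[-0.5,0.28,0,0,0,0.002,100],[-0.75,0.42,0,0,0,0.002,100],[-0.965,0.54,0,0,0,0.002,100],[-0.965,0.54,0,0,0,0.002,100]]'; python3 -m inch '[[0,0,0,0,0,0,100],[0,0,0,0,0,0,100]]';python3 - <<'E'
from h import *
s=sense();C=cam('wrist',s);im=capture('wrist');cv2.imwrite('pics/w10.png',im[:,:,::-1])
for d in trace('case_a','wrist')[:3]:
    m=d['pixels'];v,u=np.nonzero(m);print(d['p'],m.sum(),u.mean(),v.mean(),fit('case_a',m,C,back(u.mean(),v.mean(),20,C)[:2]))
E
python3 go.py 443 -311 60 2
```

```text
time_s: 21.6
position: [440.7, -313.6, 164.5]
tool_rot: [180.0, 0.1, 1.9]
ft_force: [0.3, 0.1, -0.4]
finger_gap: 85.4
time_s: 21.85
position: [445.7, -309.5, 165.0]
tool_rot: [-180.0, -0.0, 2.4]
ft_force: [-0.0, -0.1, 0.0]
finger_gap: 85.3
0.82 4128 191.3110465116279 30.924660852713178 (array([ 630.8, -192. ,    2.4]), np.float64(0.026))
0.74 6448 312.94044665012404 182.81482630272953 (array([ 443. , -310.7,    2.3]), np.float64(0.042))
t 21.95 pos [ 445.5 -309.7  165. ] [-180.     0.     2.4] gap 85.4 F [-0.   0.1  0.2]
shift [-0.0128  0.0064  0.5252] turn [-0.0001  0.      0.0011] dist 105.0
```

```bash
python3 -m inch '[[-0.0125,0.005,0.2,0,0,0,100],[-0.0125,0.005,0.45,0,0,0,100],[-0.0125,0.005,0.52,0,0,0,100],[-0.0125,0.005,0.52,0,0,0,100],[-0.0125,0.005,0.52,0,0,0,100]]';python3 go.py 443 -310.7 3 2.3
```

```text
time_s: 22.58
position: [443.5, -312.3, 63.2]
tool_rot: [179.9, -0.1, 2.3]
ft_force: [0.8, -0.0, 0.9]
finger_gap: 85.2
t 22.575 pos [ 443.5 -312.3   63.2] [ 1.799e+02 -1.000e-01  2.300e+00] gap 85.2 F [ 0.8 -0.   0.9]
shift [-0.0028 -0.0085  0.3009] turn [ 0.0002 -0.0003 -0.    ] dist 60.0
```

```bash
python3 -m inch '[[0,-0.006,0.15,0,0,0,100],[0,-0.006,0.29,0,0,0,100],[0,-0.006,0.3,0,0,0,100],[0,-0.006,0.3,0,0,0,100],[0,-0.006,0.3,0,0,0,0]]';python3 -m inch '[[0,0,0,0,0,0,0],[0,0,0,0,0,0,0],[0,0,0,0,0,0,0]]'; python3 go.py 636.6 -274.3 100 3
```

```text
time_s: 23.2
position: [443.1, -311.2, 2.9]
tool_rot: [179.9, -0.1, 2.3]
ft_force: [0.9, 0.2, -0.1]
finger_gap: 69.7
time_s: 23.58
position: [442.8, -311.0, 2.5]
tool_rot: [179.9, -0.1, 2.3]
ft_force: [-1.7, 0.5, 7.9]
finger_gap: 51.3
t 23.575 pos [ 442.8 -311.     2.5] [ 1.799e+02 -1.000e-01  2.300e+00] gap 51.3 F [-1.7  0.5  7.9]
shift [ 0.9763 -0.1446 -0.4863] turn [ 0.0002 -0.0002 -0.002 ] dist 220.0
```

```bash
python3 -m inch '[[0,0,-0.15,0,0,0,0],[0,0,-0.35,0,0,0,0],[0.2,-0.03,-0.48,0,0,-0.002,0],[0.5,-0.07,-0.48,0,0,-0.002,0],[0.75,-0.11,-0.48,0,0,-0.002,0]]';python3 -m inch '[[0.222,-0.035,0,0,0,0,0],[0.222,-0.035,0,0,0,0,0],[0.222,-0.035,0,0,0,0,0]]'; python3 - <<'E'
from h import *
s=sense();C=cam('wrist',s);im=capture('wrist');cv2.imwrite('pics/w11.png',im[:,:,::-1])
E
python3 go.py 636.6 -274.3 30 3
```

```text
time_s: 24.2
position: [593.1, -282.4, 98.3]
tool_rot: [180.0, -0.1, 3.0]
ft_force: [0.5, 0.1, -1.1]
finger_gap: 51.4
time_s: 24.58
position: [634.5, -273.5, 96.9]
tool_rot: [-180.0, 0.1, 3.0]
ft_force: [0.4, 0.4, -1.1]
finger_gap: 51.1
t 24.625 pos [ 634.1 -274.    97.1] [1.8e+02 1.0e-01 2.9e+00] gap 51.3 F [ 0.5 -0.3 -1.3]
shift [0.013  0.002  0.3356] turn [ 0.      0.0002 -0.0002] dist 67.0
```

View pics/w11.png

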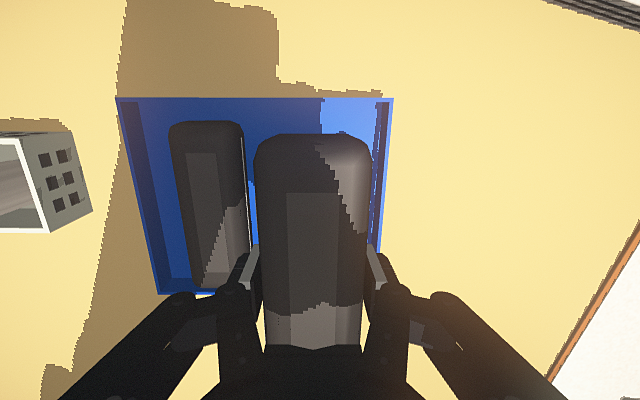

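```bash
python3 -m inch '[[0.012,0.002,0.15,0,0,0,0],[0.012,0.002,0.3,0,0,0,0],[0.012,0.002,0.36,0,0,0,0],[0.012,0.002,0.36,0,0,0,0],[0.012,0.002,0.36,0,0,0,0]]'; python3 go.py 636.6 -274.3 6 3
```

```text
time_s: 25.25
position: [638.2, -274.1, 26.9]
tool_rot: [179.9, -0.1, 3.0]
ft_force: [-0.1, -0.2, 0.1]
finger_gap: 51.2
t 25.25 pos [ 638.2 -274.1   26.9] [ 1.799e+02 -1.000e-01  3.000e+00] gap 51.2 F [-0.1 -0.2  0.1]
shift [-0.0081  0.0005  0.1046] turn [ 0.0001 -0.0003 -0.0001] dist 21.0
```

```bash
python3 -m inch '[[-0.007,0,0.05,0,0,0,0],[-0.007,0,0.09,0,0,0,0],[-0.007,0,0.1,0,0,0,0],[-0.007,0,0.1,0,0,0,0],[-0.007,0,0.1,0,0,0,0]]'; python3 go.py 636.6 -274.3 6 3
```

```text
time_s: 25.88
position: [635.8, -273.7, 5.7]
tool_rot: [180.0, 0.0, 3.0]
ft_force: [-3.4, 1.7, 5.7]
finger_gap: 51.2
t 25.875 pos [ 635.8 -273.7    5.7] [180.   0.   3.] gap 51.2 F [-3.4  1.7  5.7]
shift [ 0.0037  0.0033 -0.0017] turn [ 0.      0.0001 -0.    ] dist 1.0
```

```bash
python3 -m inch '[[0,0,0,0,0,0,75],[0,0,0,0,0,0,75],[0,0,0,0,0,0,75],[0,0,-0.15,0,0,0,75],[0,0,-0.4,0,0,0,75]]'; python3 -m inch '[[0,0,-0.2,0,0,0,100],[0,0,-0.5,0,0,0,100],[0,0,-0.6,0,0,0,100],[0,0,-0.6,0,0,0,100]]'; python3 - <<'E'
from h import *
s=sense();C=cam('wrist',s);im=capture('wrist');cv2.imwrite('pics/w12.png',im[:,:,::-1])
for d in trace('case_a','wrist')[:3]:
    m=d['pixels'];v,u=np.nonzero(m);print(d['p'],m.sum(),u.mean(),v.mean(),fit('case_a',m,C,back(u.mean(),v.mean(),20,C)[:2],z0=3))
print(s['qpos'].round(1))
E
python3 go.py 491.5 465.5 230 21
```

```text
time_s: 26.5
position: [634.7, -273.1, 84.0]
tool_rot: [-179.9, 0.2, 3.0]
ft_force: [1.4, 0.1, 0.9]
finger_gap: 63.4
time_s: 27.0
position: [636.9, -273.8, 206.9]
tool_rot: [179.9, -0.2, 3.0]
ft_force: [-0.6, -0.3, -0.8]
finger_gap: 85.3
0.92 5291 244.71271971271972 173.79115479115478 (array([ 631.1, -193.6,    3.3]), np.float64(0.028))
0.86 4926 311.9644742184328 172.99248883475437 (array([ 636.7, -274.3,    3.2]), np.float64(0.032))
[ 33.5  26.1 -19.7  78.1   8.8  77.  -73.3]
t 27.1 pos [ 635.4 -273.5  203.7] [-1.8e+02  1.0e-01  3.0e+00] gap 85.2 F [ 0.1  0.7 -0.6]
shift [-0.5259 -3.7278 -0.1278] turn [-0.0002  0.0003 -0.05  ] dist 753.0
```

View pics/w12.png

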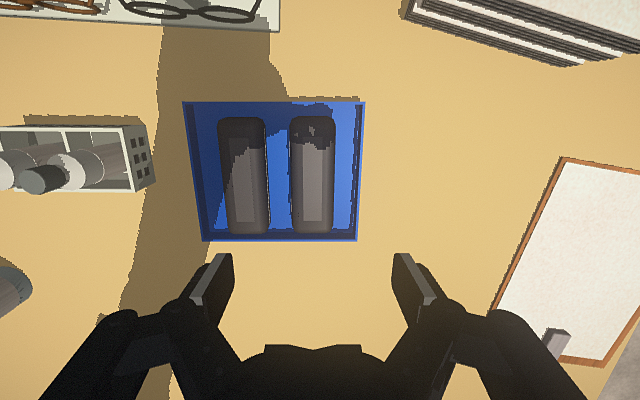

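Both cases lie flat side by side (px 245,174 and 312,173). Next the carton.

```bash
python3 -m inch '[[0,-0.2,-0.15,0,0,0,100],[-0.05,-0.5,-0.15,0,0,0,100],[-0.1,-0.75,-0.15,0,0,0,100],[-0.13,-0.95,-0.15,0,0,0,100]]';python3 -m inch '[[0,-0.2,0,0,0,-0.01,100],[-0.05,-0.5,0,0,0,-0.01,100],[-0.1,-0.75,0,0,0,-0.01,100],[-0.13,-0.95,0,0,0,-0.01,100]]';python3 -m inch '[[0,-0.2,0,0,0,-0.01,100],[-0.05,-0.5,0,0,0,-0.01,100],[-0.1,-0.75,0,0,0,-0.01,100],[-0.13,-0.95,0,0,0,-0.01,100]]';python3 go.py 491.5 465.5 230 21
```

```text
time_s: 27.6
position: [598.7, -82.8, 233.2]
tool_rot: [-179.9, 0.2, 3.1]
ft_force: [0.8, -0.8, 0.2]
finger_gap: 84.9
time_s: 28.1
position: [562.6, 105.2, 233.3]
tool_rot: [-180.0, 0.2, 6.7]
ft_force: [0.4, -0.4, 0.0]
finger_gap: 85.5
time_s: 28.6
position: [514.8, 290.6, 233.3]
tool_rot: [180.0, 0.2, 10.3]
ft_force: [1.1, 0.4, 0.2]
finger_gap: 85.8
t 28.6 pos [514.8 290.6 233.3] [180.    0.2  10.3] gap 85.8 F [1.1 0.4 0.2]
shift [ 0.0418 -0.8812  0.016 ] turn [-0.      0.0005 -0.0297] dist 176.0
```

```bash
python3 -m inch '[[0,-0.3,0,0,0,-0.03,100],[0.03,-0.6,0,0,0,-0.03,100],[0.04,-0.85,0,0,0,-0.03,100],[0.04,-0.85,0,0,0,-0.03,100],[0.04,-0.85,0,0,0,-0.03,100]]'
python3 - <<'E'
from h import *
s=sense();C=cam('wrist',s);im=capture('wrist');cv2.imwrite('pics/w13.png',im[:,:,::-1])
for d in trace('carton','wrist')[:3]:
    m=d['pixels'];v,u=np.nonzero(m);print(d['p'],m.sum(),u.mean(),v.mean(),fit('carton',m,C,back(u.mean(),v.mean(),30,C)[:2]))
print(s['qpos'].round(1))
E
python3 go.py 491.5 465.5 120 21
```

```text
time_s: 29.22
position: [494.3, 456.8, 233.3]
tool_rot: [179.9, 0.2, 21.0]
ft_force: [1.0, -0.9, 0.4]
finger_gap: 85.7
0.65 3226 303.6878487290763 171.85089894606324 (array([492.3, 466.1,  20.7]), np.float64(0.042))
[ -17.8   27.2  -41.1   78.2   17.7   81.3 -127.4]
t 29.325 pos [495.3 455.9 234.4] [1.799e+02 1.000e-01 2.090e+01] gap 85.0 F [ 0.6 -0.7  0.8]
shift [ 3.000e-04 -5.250e-02  5.718e-01] turn [ 0.0002  0.0002 -0.0003] dist 115.0
```

View pics/w13.png

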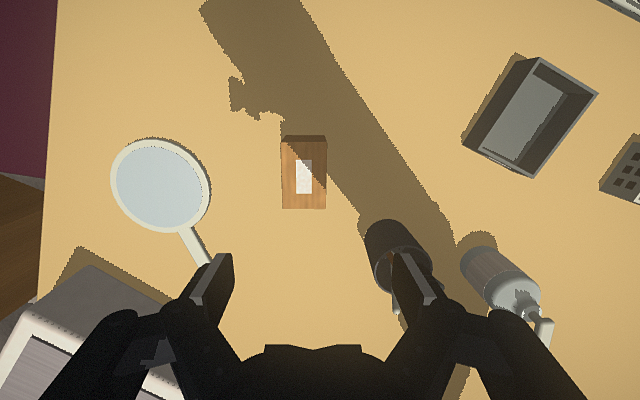

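```bash
python3 go.py 492.3 466.1 120 20.7; python3 -m inch '[[0.004,-0.055,0,0,0,0,100],[0.004,-0.055,0.25,0,0,0,100],[0.004,-0.055,0.5,0,0,0,100],[0.004,-0.055,0.57,0,0,0,100],[0.004,-0.055,0.57,0,0,0,100]]';python3 go.py 492.3 466.1 38 20.7
```

```text
t 29.325 pos [495.3 455.9 234.4] [1.799e+02 1.000e-01 2.090e+01] gap 85.0 F [ 0.6 -0.7  0.8]
shift [ 0.0051 -0.0539  0.5718] turn [0.0002 0.0002 0.0005] dist 115.0
time_s: 29.95
position: [491.3, 468.2, 121.7]
tool_rot: [-180.0, 0.0, 21.0]
ft_force: [0.4, 0.3, -0.0]
finger_gap: 85.3
t 29.95 pos [491.3 468.2 121.7] [-180.    0.   21.] gap 85.3 F [ 0.4  0.3 -0. ]
shift [0.0012 0.0115 0.4183] turn [-0.      0.0001  0.0008] dist 84.0
```

```bash
python3 - <<'E'
from h import *
s=sense();C=cam('wrist',s);im=capture('wrist')
for d in trace('carton','wrist')[:3]:
    m=d['pixels'];v,u=np.nonzero(m);print(d['p'],m.sum(),u.mean(),v.mean(),fit('carton',m,C,back(u.mean(),v.mean(),30,C)[:2]))
E
python3 go.py 492.3 466.1 38 20.7
```

```text
0.74 7307 314.4591487614616 204.8884631175585 (array([493.1, 466.4,  21.1]), np.float64(0.019))
t 30.05 pos [492.  469.2 123.8] [-179.9   -0.2   21. ] gap 85.5 F [ 0.7 -0.2 -0.7]
shift [-0.0054  0.0157  0.4287] turn [-0.0002 -0.0004  0.0008] dist 86.0
```

```bash
python3 -m inch '[[0,0.012,0.2,0,0,0,100],[0,0.012,0.42,0,0,0,100],[0,0.012,0.42,0,0,0,100],[0,0.012,0.42,0,0,0,100],[0,0.012,0.42,0,0,0,0]]';python3 -m inch '[[0,0,0,0,0,0,0],[0,0,0,0,0,0,0],[0,0,0,0,0,0,0]]'; python3 go.py 645 232.5 150 -4.5
```

```text
time_s: 30.68
position: [493.1, 467.3, 40.2]
tool_rot: [-179.9, -0.2, 21.0]
ft_force: [-0.1, -0.2, 0.4]
finger_gap: 69.8
time_s: 31.05
position: [492.7, 467.0, 39.3]
tool_rot: [-179.9, -0.1, 21.0]
ft_force: [-0.9, 0.1, 7.8]
finger_gap: 50.8
t 31.05 pos [492.7 467.   39.3] [-1.799e+02 -1.000e-01  2.100e+01] gap 50.8 F [-0.9  0.1  7.8]
shift [ 0.2921  1.3666 -0.5545] turn [-0.0003 -0.0004  0.0708] dist 301.0
```

```bash
python3 -m inch '[[0,0,-0.2,0,0,0,0],[0,0,-0.45,0,0,0,0],[0.1,0.15,-0.55,0,0,0.02,0],[0.2,0.45,-0.55,0,0,0.045,0],[0.25,0.75,-0.55,0,0,0.07,0]]'; python3 go.py 645 232.5 150 -4.5
```

```text
time_s: 31.68
position: [593.7, 342.6, 147.9]
tool_rot: [-180.0, -0.0, -4.5]
ft_force: [0.9, 0.1, -2.5]
finger_gap: 50.9
t 31.675 pos [593.7 342.6 147.9] [-180.    -0.    -4.5] gap 50.9 F [ 0.9  0.1 -2.5]
shift [ 0.2985  0.5291 -0.0107] turn [-0.0001 -0.0001  0.0001] dist 122.0
```

```bash
python3 -m inch '[[0.15,0.25,0,0,0,0,0],[0.3,0.53,0,0,0,0,0],[0.3,0.53,0,0,0,0,0],[0.3,0.53,0,0,0,0,0],[0.3,0.53,0,0,0,0,0]]'; python3 - <<'E'
from h import *
s=sense();C=cam('wrist',s);im=capture('wrist');cv2.imwrite('pics/w14.png',im[:,:,::-1])
E
python3 go.py 645 232.5 75 -4.5
```

```text
time_s: 32.3
position: [643.6, 235.8, 147.5]
tool_rot: [-179.9, 0.0, -4.1]
ft_force: [-0.6, -0.0, -2.3]
finger_gap: 50.8
t 32.35 pos [643.7 235.7 147.5] [-180.    0.   -4.] gap 51.1 F [ 0.1  0.3 -2.1]
shift [0.0077 0.0159 0.3625] turn [-0.0001  0.      0.0013] dist 73.0
```

View pics/w14.png

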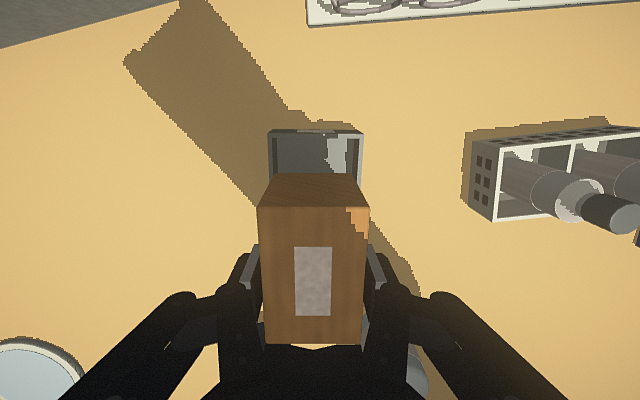

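```bash
python3 -m inch '[[0.005,0.015,0.15,0,0,0.001,0],[0.005,0.015,0.33,0,0,0.001,0],[0.005,0.015,0.36,0,0,0.001,0],[0.005,0.015,0.36,0,0,0.001,0],[0.005,0.015,0.36,0,0,0.001,0]]'; python3 go.py 645 232.5 43.3 -4.5
```

```text
time_s: 32.98
position: [646.2, 231.5, 77.2]
tool_rot: [-179.9, -0.1, -4.5]
ft_force: [0.3, 0.2, -1.0]
finger_gap: 51.0
t 32.975 pos [646.2 231.5  77.2] [-1.799e+02 -1.000e-01 -4.500e+00] gap 51.0 F [ 0.3  0.2 -1. ]
shift [-0.0065 -0.0044  0.1695] turn [-0.0002 -0.0003 -0.0001] dist 34.0
```

```bash
python3 -m inch '[[-0.003,-0.002,0.06,0,0,0,0],[-0.003,-0.002,0.12,0,0,0,0],[-0.003,-0.002,0.155,0,0,0,0],[-0.003,-0.002,0.162,0,0,0,0],[-0.003,-0.002,0.162,0,0,0,0]]'; python3 go.py 645 232.5 43.3 -4.5
```

```text
time_s: 33.6
position: [644.4, 230.8, 43.3]
tool_rot: [180.0, 0.0, -4.6]
ft_force: [-5.1, -2.2, 7.1]
finger_gap: 50.7
t 33.6 pos [644.4 230.8  43.3] [180.    0.   -4.6] gap 50.7 F [-5.1 -2.2  7.1]
shift [ 0.0025 -0.0085  0.0001] turn [ 0.0001  0.0001 -0.0002] dist 2.0
```

On the floor (7 N). Release, retract, inspect all.

```bash
python3 -m inch '[[0,0,0,0,0,0,70],[0,0,0,0,0,0,90],[0,0,0,0,0,0,100],[0,0,-0.15,0,0,0,100],[0,0,-0.4,0,0,0,100]]'; python3 -m inch '[[0,0,-0.25,0,0,0,100],[0,0,-0.5,0,0,0,100],[0,0,-0.5,0,0,0,100],[0,0,-0.5,0,0,0,100]]'; python3 - <<'E'
from h import *
s=sense();C=cam('wrist',s);im=capture('wrist');cv2.imwrite('pics/w15.png',im[:,:,::-1])
for d in trace('carton','wrist')[:1]:
    m=d['pixels'];v,u=np.nonzero(m);print(d['p'],fit('carton',m,C,back(u.mean(),v.mean(),30,C)[:2],z0=4))
im=capture('side');cv2.imwrite('pics/s15.png',cv2.resize(im[100:350,150:470,::-1],None,fx=2,fy=2))
for q,z in(('carton',4),('bottle_a',4),('case_a',3)):
    C=cam('side')
    for d in trace(q,'side')[:3]:
        m=d['pixels'];v,u=np.nonzero(m);print(q,d['p'],m.sum(),(u.mean().round(),v.mean().round()),fit(q,m,C,back(u.mean(),v.mean(),30,C)[:2],q!='bottle_a',z0=z))
print([ (q,d['p'],d['xyz']) for q in('pump','pencup') for d in search_frame(q,'side')[:1]],s['time_s'])
E
```

```text
time_s: 34.22
position: [643.7, 230.4, 121.8]
tool_rot: [179.9, 0.2, -4.6]
ft_force: [0.7, 0.3, 0.0]
finger_gap: 85.8
time_s: 34.72
position: [644.7, 230.9, 222.4]
tool_rot: [180.0, 0.0, -4.6]
ft_force: [0.8, -0.1, -0.6]
finger_gap: 85.2
0.83 (array([644.8, 230.7,  -4.4]), np.float64(0.021))
carton 0.88 950 (np.float64(243.0), np.float64(246.0)) (array([652.5, 214.6,  -3.4]), np.float64(0.223))
bottle_a 0.62 331 (np.float64(274.0), np.float64(200.0)) (array([657.1,  -5.1,   0. ]), np.float64(0.353))
bottle_a 0.54 215 (np.float64(282.0), np.float64(188.0)) (array([659.5, -78.2,   0. ]), np.float64(0.842))
case_a 0.85 402 (np.float64(309.0), np.float64(171.0)) (array([ 635.7, -280.4,    2.2]), np.float64(0.299))
case_a 0.7 524 (np.float64(304.0), np.float64(182.0)) (array([ 629.1, -192.5,    2.9]), np.float64(0.135))
[('pump', 0.6, [437.5, 181.9, 78.7]), ('pencup', 0.69, [423.0, 334.7, 68.9])] 34.725
```

View pics/w15.png

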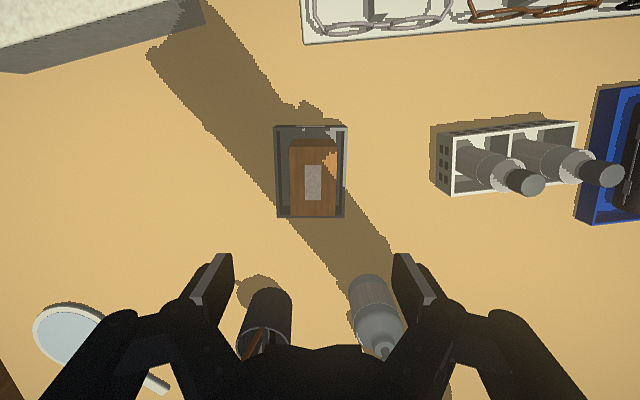

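View pics/s15.png

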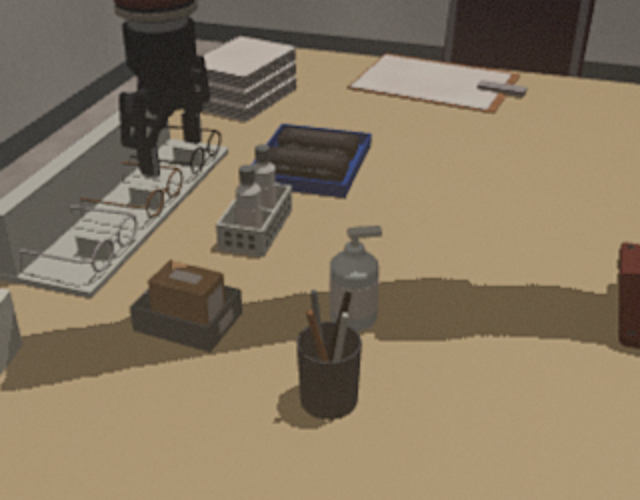

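The carton stands in the tub, the bottles are in their pockets, the cases are flat in the tray, and the pump and pen cup are untouched. I'm handing in.

```bash
python3 -m inch '[[0,0,0,0,0,0,100],[0,0,0,0,0,0,100]]'; python3 -c "
from plant import *;print(finish_job())"
```

```text
time_s: 35.38
position: [644.8, 231.0, 222.9]
tool_rot: [-180.0, -0.0, -4.6]
ft_force: [0.2, 0.1, 0.1]
finger_gap: 85.8
the job is handed in; nothing more can be done
None
```

The fitting table is cleared and the job was handed in at about 35 s. Both bottles are in separate basket pockets, both cases lie flat side by side in the tray, and the carton stands in the tub. Each item was lowered until it reached its container floor. A 6–10 N contact showed there for everything except the first bottle, which was released at the computed floor height.

**Last wrist-camera checks:**
- **Cases:** they fit at (631, -194) and (637, -274) mm, about 40 mm either side of the tray's middle.
- **Carton:** it fits at (645, 231) mm, within 2 mm of the tub's centre.
- **Bottles:** the pictures show both upright, one in each pocket. The first measured (646, -38) mm. The second was only seen, not measured, after release at about (643, 31) mm.
- **Pump and pen cup:** both are standing and the gripper never came near them. I judged this from the pictures and did not measure their displacement.

**Checks that disagreed:** the final side-camera fits were poor (error 0.14–0.84) because container walls and neighbouring items hid parts of the shapes. They put the carton about 18 mm away and one bottle about 40 mm away from the wrist-camera or release positions. I relied on the wrist-camera fits, the force readings and the side picture itself.

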